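Seat a spacer plate and a tube block on a dry-block heater

ROBOT

A 6-joint arm with a two-finger parallel gripper is mounted at the origin on the work surface. World frame = base frame: x ahead of the robot, y to its left, z up, the work surface at z = 0. Lengths are in m, angles in degrees, forces in N, time in s.
With the tool pointing down it reaches from about 0.25 to 0.725 m from the base axis. Payload 9.7 kg.
Tool frame: the origin (TCP) lies midway between the tips of the shut fingers; the grasp point (between the pads) lies 19 mm behind it (grip_point_offset is the distance from the TCP to the grasp point, in m); y points along the fingers, z is the direction in which the jaws open and shut, and the axes are right-handed (so a half turn about y gives the same grasp; the last joint's range is limited). The gripper opens to 85 mm and grips with 20 to 120 N. Pads are 22 mm wide; open, the fingers measure 114 mm over their backs; the gripper's body (76 mm by 85 mm) begins 54 mm behind the grasp point. The pads swing forward as they close: fully open they stand 13 mm farther back than shut.
Start: joints at [70.932, 4.979, 10.078, 95.1, 0, 90], TCP at [0.18, 0.52, 0.196] pointing down, gripper open.
Joint ranges: [-179.16, 179.16], [-48.56, 103.87], [-65.8, 70.77], [-126.05, 130.52], [-82.76, 87.17], [-180, 180]. Speed limits (degrees/s): [127.2, 127.2, 147.25, 180, 180, 180].

INTERFACE

Orientations are given as [roll, pitch, yaw] about the fixed x, y, z axes, in that order (R = Rz(yaw) Ry(pitch) Rx(roll)).
In Python, from workcell import get_obs, camera, job_done, grip_point_offset gives the robot as it stands.
- The arm moves only by the tool move_arm, never from a script. Its argument "deltas" is a list that holds one entry, the list of rows, each a list of 4 numbers: the shift along the tool's x, y, z in m, then the turn about the tool's y in degrees. A call has 1 to 5 rows; each row is the pose to reach, as a shift and turn from the pose commanded when the call began, along the tool's axes at that moment; what a row does not reach only later rows make up. A row lasts 1/10 s, in which the tool goes at most 50 mm and 8.59 degrees, less where a joint would pass 70% of its speed; a pose out of reach is approached as far as the arm can. A call with a gripper value outside its range is refused whole. "claw" is the finger opening in m, from 0 to 0.0854, set as the call begins (left out, the last holds). The fingers move at their own pace and stop on an object; "newtons" is the grip in N (left out, the last holds). Time passes only in rows, so rows that repeat a pose let the fingers close. It gives the time, the measured TCP pose, the force and the opening at its end, in the units of the state.
- get_obs(): the state, without advancing time (a new reading comes with each control period).
- camera(name): name is "side" or "top"; returns a dict with "color" (384x512x3 uint8, blue, green, red), "range_z" (384x512 float32, m along the optical axis (not along the pixel's ray), 0 where there is no reading), "fx", "fy", "cx", "cy" (pixels), "T" (4x4, takes a point from camera to world coordinates). Camera axes: x right, y down, z forward; pixel columns grow to the right and rows downward; lengths in m; the calibration is good to about 2 mm. A picture is of the moment at which its call begins.
- job_done(): hands the job in, once; it reports no verdict.
The state is a dict: "time": time; "q": joint angles; "qd": joint speeds; "joint_efforts": joint torques, N m; "ee_pos": TCP position; "tcp_rot": TCP orientation; "wrist_force": force on the tool from outside, world axes, zero at the start; "torque": the same for the moment, N m; "opening": finger opening in m.
Only numpy, scipy, OpenCV 4.12 (cv2) and the standard library are available. Lean on these libraries where they do the work, as an engineer would, in place of code of your own. Each camera call takes 0.05 s, during which the arm holds its last target. There are 200 camera calls.

TASK

Fit the dry-block heater for small tubes: lay the plain spacer plate flat on the heating plate between its two end lips, centred and square with the heater, let go of it, then press it down firmly from above to feel that it lies flat. Only then set the six-hole block, holes up, centred and square on the spacer, let go and press it down in the same way. Set both down without dropping them, leave the two-hole block where it is, and finish clear of everything.

Things in the scene. Friction and masses are not known exactly. Their poses are not given: they have to be found in the camera images.
- heater: Fixed white dry-block heater, 110 mm wide (y), x from -110 (low control panel) to 60 mm. Origin at bench level below the centre of its dark, rigid heating plate, whose flat top is 75 mm above it. Two lips along y at the plate's x ends, inner faces at x = +44 and -44 mm, 6 mm wide, stand 6 mm above the plate; its y sides are open.
- spacer: Plain solid aluminium spacer plate, no holes, 64 (x) x 50 (y) x 15 (z) mm, 0.13 kg, loose on the bench. Origin at the centre of its underside, z up. Its x axis goes along the heater's x, either way round. A press on its top of about 10 N (at least 3 N) for half a second is firm.
- block6: Six-hole aluminium block, 64 (x) x 50 (y) x 40 (z) mm, 0.3 kg, loose, holes up: 12 mm wide, 30 mm deep, at x = -21, 0, 21, y = -15, 15 mm; an 18 mm solid strip runs along x between the rows. Origin at the centre of its underside. Its x axis goes along the spacer's x, either way round. A press mid-top of about 10 N (at least 5 N) for half a second is firm.
- block2: Two-hole aluminium block, not wanted: outside like the six-hole block, 64 (x) x 50 (y) x 40 (z) mm, but two 22 mm wide holes at x = -16 and 16 mm. Origin at the centre of its underside. Stays on the bench.
There are look-alikes about, which are no part of the job. Of the things that look like the spacer, the middle-sized one is meant.

How it is judged (in metres and radians):
On the way, in this order (a step that is already met when the one before it is completed fails the run):
1. the spacer lies flat on the heating plate, centred within 15 mm and square within 15 degrees, released (horizontal distance between spacer and heater below 0.015 m and z of spacer in the frame of heater between 0.072 and 0.078 m and angle between spacer's own z axis and vertical below 0.06 rad and angle between the x axis of spacer and the x axis of heater, either way round below 0.26 rad and contact force between the fingers and spacer below 0.1 N), for 0.2 s.
2. the spacer, still lying there and with the six-hole block not yet on it, is pressed down onto the heating plate (its weight and the press together over 4 N) (horizontal distance between spacer and heater below 0.015 m and z of spacer in the frame of heater between 0.072 and 0.078 m and angle between spacer's own z axis and vertical below 0.06 rad and angle between the x axis of spacer and the x axis of heater, either way round below 0.26 rad and horizontal distance between block6 and spacer above 0.07 m and contact force between spacer and heater above 4 N), for 0.15 s.
3. the six-hole block stands flat on the spacer, centred within 15 mm and square within 15 degrees, released (horizontal distance between spacer and heater below 0.015 m and z of spacer in the frame of heater between 0.072 and 0.078 m and angle between each of spacer, block6's own z axis and vertical below 0.06 rad and angle between the x axis of spacer and the x axis of heater, either way round below 0.26 rad and horizontal distance between block6 and spacer below 0.015 m and z of block6 in the frame of spacer between 0.012 and 0.018 m and angle between the x axis of block6 and the x axis of spacer, either way round below 0.26 rad and contact force between the fingers and block6 below 0.1 N), for 0.2 s.
4. the six-hole block is pressed down onto the spacer (its weight and the press together over 7 N) (horizontal distance between spacer and heater below 0.015 m and z of spacer in the frame of heater between 0.072 and 0.078 m and angle between each of spacer, block6's own z axis and vertical below 0.06 rad and angle between the x axis of spacer and the x axis of heater, either way round below 0.26 rad and horizontal distance between block6 and spacer below 0.015 m and z of block6 in the frame of spacer between 0.012 and 0.018 m and angle between the x axis of block6 and the x axis of spacer, either way round below 0.26 rad and contact force between block6 and spacer above 7 N), for 0.15 s.
At the end, for the whole second after the job is handed in: The spacer lies flat on the heating plate and the six-hole block, holes up, flat on the spacer, each centred within 15 mm and square within 15 degrees (height within 3 mm, tilt under 0.06 rad), at rest and released; the two-hole block is within 20 mm of where it began (all of step 3 and linear speed of each of spacer, block6 below 0.02 m/s and contact force between the fingers and spacer below 0.1 N and distance of block2 from where it was at the start of the episode below 0.02 m); the robot touches nothing.
It fails at once if the two-hole block is moved by more than 20 mm (distance of block2 from where it was at the start of the episode above 0.02 m).
It fails at once if the spacer or the six-hole block is dropped (falls freely by more than about 30 mm) ((contact force between anything else and spacer below 0.05 N and linear speed of spacer above 0.75 m/s) or (contact force between anything else and block6 below 0.05 N and linear speed of block6 above 0.75 m/s)).
It also fails if it takes over 69 s, if anything falls off the work surface, if the arm or the gripper's body presses on something with over 40 N, if the wrist force passes 120 N, or if a joint passes its speed limit or range.

## Working session

There is one attempt and no reset: what is moved stays moved. The work goes in short steps, Python scripts to look and compute and a tool call to move; the robot and the scene stay as the last step left them, time stands still between calls to the robot, and variables do not carry over. Pictures are saved under pics/ and viewed, about 8 in all and at most 12, crops included, and the job is handed in when it is done.

Besides the shell and the picture viewer there is one more tool, called after "Emit:" by a JSON object that holds its "op" and its "data", one argument or row to a line. move_arm: Moves the arm, as the interface text tells. Its arguments: {"type":"object","properties":{"deltas":{"type":"array"},"claw":{"type":"number"},"newtons":{"type":"number"}},"required":["deltas"]}

```bash
mkdir -p pics; ls; cat > h.py <<'E'
import numpy as np, cv2, pickle
from workcell import get_obs, camera, job_done, grip_point_offset
def cloud(c):
    z=c["range_z"]; v,u=np.indices(z.shape)
    P=np.stack([(u-c["cx"])*z/c["fx"],(v-c["cy"])*z/c["fy"],z,np.ones_like(z)],-1)@c["T"].T
    P=P[...,:3]; P[z<=0]=np.nan; return P
E
python3 - <<'E'
from h import *
o=get_obs(); print({k:np.round(v,3) for k,v in o.items()}, grip_point_offset)
for n in("top","side"):
    c=camera(n); pickle.dump(c,open(n+".pkl","wb")); cv2.imwrite(f"pics/{n}0.png",cv2.resize(c["color"],(768,576),interpolation=cv2.INTER_CUBIC)); print(n,c["T"].round(3))
P=cloud(pickle.load(open("top.pkl","rb")))
H=P[...,2].copy()
m=(H>0.008)&(H<0.14)
for lo,hi in((.006,.03),(.03,.05),(.05,.068),(.068,.1)):
    k=((H>lo)&(H<hi)).astype(np.uint8); k=cv2.morphologyEx(k,cv2.MORPH_OPEN,np.ones((3,3)))
    n,l,s,ce=cv2.connectedComponentsWithStats(k)
    for i in range(1,n):
        if s[i,4]<80: continue
        q=P[l==i]; r=cv2.minAreaRect((q[:,:2]*1000).astype(np.float32)); print(lo,s[i],ce[i].round(),"z",np.median(q[:,2]).round(4),"c",np.round(r[0],1),"sz",np.round(r[1],1),"a",round(r[2],1))
E
```

```text
pics
{'time': np.float64(0.0), 'q': array([7.0931e+01, 5.0110e+00, 1.0033e+01, 9.5100e+01, 1.0000e-03,
       9.0000e+01]), 'qd': array([0.012, 0.006, 0.049, 0.132, 0.015, 0.066]), 'joint_efforts': array([-2.0000e-03, -5.2039e+01,  4.6480e+01,  1.6000e-02, -0.0000e+00,
        0.0000e+00]), 'ee_pos': array([0.18 , 0.52 , 0.196]), 'tcp_rot': array([-9.0077e+01,  1.0000e-03, -1.9069e+01]), 'wrist_force': array([ 0.308,  0.086, -0.334]), 'torque': array([ 0.039,  0.026, -0.053]), 'opening': np.float64(0.086)} 0.0187
top [[-0.000e+00 -9.940e-01  1.110e-01  3.740e-01]
 [-1.000e+00  1.000e-03  7.000e-03  5.300e-02]
 [-7.000e-03 -1.110e-01 -9.940e-01  1.271e+00]
 [ 0.000e+00  0.000e+00  0.000e+00  1.000e+00]]
side [[ 0.988 -0.092  0.128  0.409]
 [-0.157 -0.493  0.856 -0.699]
 [-0.016 -0.865 -0.502  0.483]
 [ 0.     0.     0.     1.   ]]
0.006 [ 113   54   55   49 1546] [140.  78.] z 0.0145 c [800.  358.6] sz [ 86.3 126.8] a 29.0
0.006 [328  66  31   8 104] [343.  70.] z 0.0191 c [ 817.7 -171.2] sz [81.  5.] a 79.3
0.006 [268  73  27   7 122] [281.  76.] z 0.0229 c [800.8  -9.9] sz [ 9.  69.
[... 986 characters left out ...]
121  24  27 373] [172. 134.] z 0.0399 c [641.1 268.6] sz [51.2 64. ] a 58.6
0.03 [368 182  30  31 418] [383. 197.] z 0.0397 c [ 483.8 -259.5] sz [64.2 50.9] a 33.4
0.05 [332  32  13  14  97] [337.  38.] z 0.0533 c [ 887.6 -153.5] sz [37.5 28.6] a 69.2
0.068 [ 20  76  36  35 933] [38. 93.] z 0.0725 c [740.7 598.8] sz [87.6 86.2] a 72.2
0.068 [387 101  21  21 152] [394. 114.] z 0.0889 c [ 684.6 -282.8] sz [65.7 25.5] a 41.6
0.068 [ 34 123  36  36 976] [ 52. 141.] z 0.0725 c [619.9 557.9] sz [88.8 86.9] a 58.7
0.068 [ 242  128   51   51 1779] [268. 153.] z 0.0754 c [590.6  27.2] sz [105.9 107.4] a 75.1
0.068 [   0  177   35   60 1704] [ 15. 207.] z 0.0915 c [458.4 639.6] sz [131.1  84. ] a 10.8
```

View pics/top0.png

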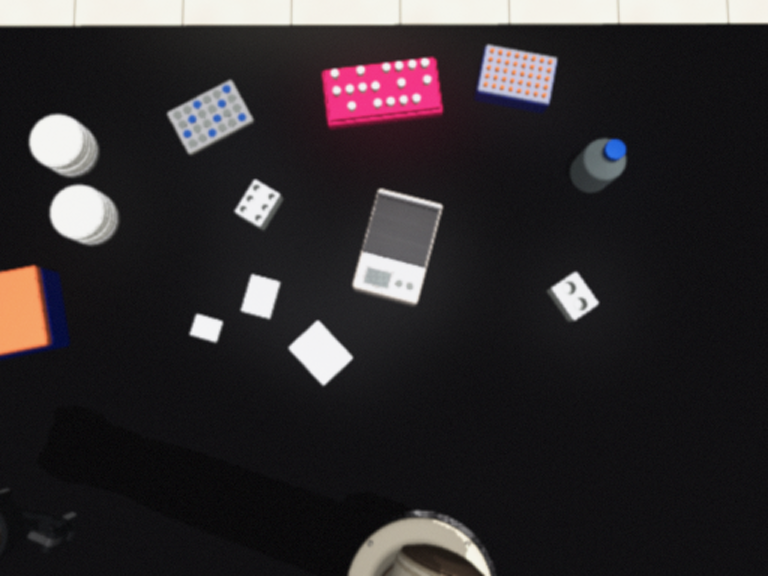

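View pics/side0.png

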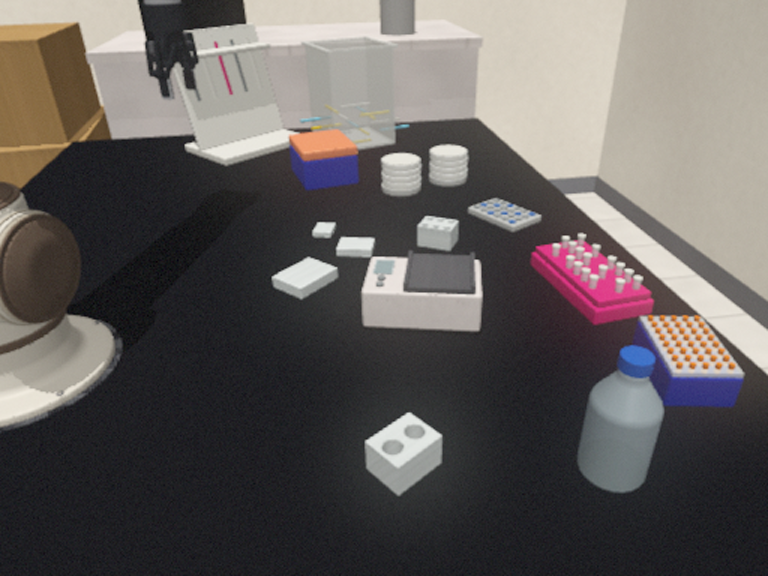

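Spacer look-alikes are at pixels (206,328) (small, 46x36x10), (261,297) (53x64x15) and (320,352) (large, 86x68x20). The middle one at (261,297) fits in both size and rank. The six-hole block is at (258,203), the two-hole block at (573,296), and the heater at (398,246). I'll confirm these in a crop and refine the poses.

```bash
python3 - <<'E'
from h import *
c=pickle.load(open("top.pkl","rb")); im=c["color"]; P=cloud(c)
g=im.max(2).astype(int)
def rect(m,n):
    q=P[m]; r=cv2.minAreaRect((q[:,:2]*1000).astype(np.float32)); print(n,m.sum(),"c",np.round(r[0],1),"mean",np.round(q.mean(0)*1000,1),"sz",np.round(r[1],1),"a",round(r[2],1))
v,u=np.indices(g.shape); box=lambda a,b,d,e:(u>=a)&(u<b)&(v>=d)&(v<e)
z=P[...,2]
b=box(230,300,120,210)
rect(b&(z>.04),"heater>40"); rect(b&(z>.071)&(z<.0775)&(g<120),"dark plate"); rect(b&(z>.078),"lips"); rect(b&(z>.071)&(z<.0775),"alltop")
print("heights along",[(np.round(z[y,265],3),g[y,265]) for y in range(124,206,3)])
for n,bb,lo,hi in(("spacer",box(155,195,175,220),.012,.018),("b6",box(150,190,115,155),.037,.043),("b2",box(360,405,175,220),.037,.043)): rect(bb&(z>lo)&(z<hi),n)
cv2.imwrite("pics/crop.png",cv2.resize(im[110:270,110:310],(800,640)[:2],interpolation=cv2.INTER_CUBIC)[:600])
E
```

```text
heater>40 3081 c [564.5  33.9] mean [561.2  34.2  72.3] sz [110.1 170.8] a 75.2
dark plate 1213 c [588.2  28.9] mean [590.   27.6  74.7] sz [101.6  96.9] a 75.8
lips 364 c [588.4  27.4] mean [587.1  29.8  80.3] sz [103.5 100.5] a 75.3
alltop 1432 c [564.3  33.7] mean [581.5  29.3  74.4] sz [107.  164.2] a 75.0
heights along [(np.float64(-0.004), np.int64(29)), (np.float64(-0.001), np.int64(41)), (np.float64(0.063), np.int64(227)), (np.float64(0.075), np.int64(85)), (np.float64(0.076), np.int64(92)), (np.float64(0.073), np.int64(93)), (np.float64(0.077), np.int64(94)), (np.float64(0.074), np.int64(98)), (np.float64(0.074), np.int64(96)), (np.float64(0.075), np.int64(97)), (np.float64(0.077), np.int64(96)), (np.float64(0.074), np.int64(98)), (np.float64(0.077), np.int64(102)), (np.float64(0.075), np.int64(102)), (np.float64(0.077), np.int64(101)), (np.float64(0.074), np.int64(101)), (np.float64(0.083), np.int64(98)), (np.float64(0.071), np.int64(240)), (np.float64(0.074), np.int64(243)), (np.float64(0.07), np.int64(243)), (np.float64(0.072), np.int64(243)), (np.float64(0.075), np.int64(196)), (np.float64(0.069), np.int64(190)), (np.float64(0.068), np.int64(243)), (np.float64(0.069), np.int64(243)), (np.float64(0.058), np.int64(171)), (np.float64(-0.001), np.int64(45)), (np.float64(-0.003), np.int64(38))]
spacer 378 c [485.9 264.9] mean [485.6 265.1  15. ] sz [50.4 63.4] a 74.5
b6 326 c [641.1 268.7] mean [640.4 268.8  40. ] sz [51.5 63.9] a 59.7
b2 313 c [ 483.6 -259.5] mean [ 483.8 -260.1   39.9] sz [64.  51.4] a 34.1
```

View pics/crop.png

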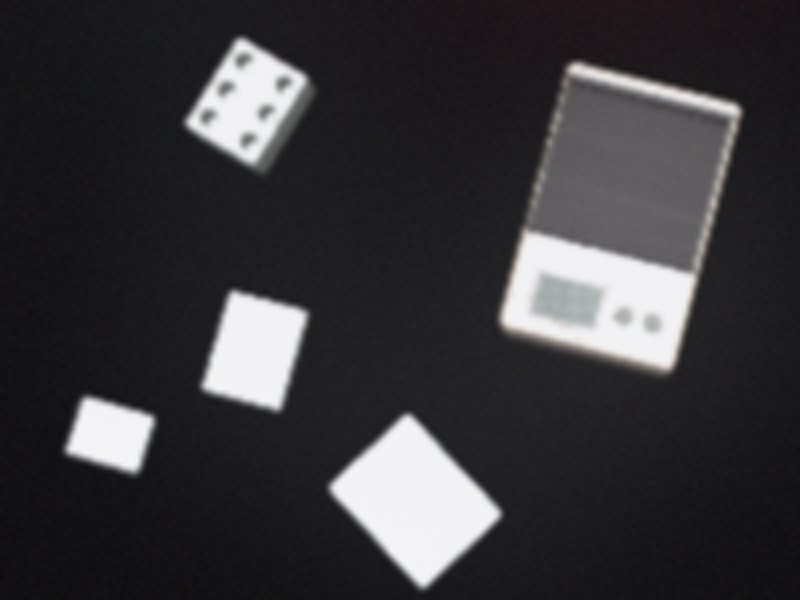

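Emit:
{"op": "move_arm", "data": {
  "deltas": [
    [[0.0372, 0, -0.0141, 0], [0.0744, 0, -0.0282, 0], [0.1116, 0, -0.0423, 0], [0.1488, 0, -0.0564, 0], [0.186, 0, -0.0705, 0]]
  ],
  "claw": 0.0854
}}

```text
time: 0.6
ee_pos: [0.3333, 0.3912, 0.1961]
tcp_rot: [-90.0, 0.0, -19.1]
wrist_force: [-0.3, 0.5, 0.8]
opening: 0.0854
```

Emit:
{"op": "move_arm", "data": {
  "deltas": [
    [[0.0372, 0, -0.0141, 0], [0.0744, 0, -0.0282, 0], [0.1116, 0, -0.0423, 0], [0.1488, 0, -0.0564, 0], [0.186, 0, -0.0705, -3.6]]
  ]
}}

```text
time: 1.1
ee_pos: [0.4862, 0.2637, 0.1961]
tcp_rot: [-90.0, 0.0, -15.4]
wrist_force: [0.7, 1.5, -0.1]
opening: 0.0859
```

Emit:
{"op": "move_arm", "data": {
  "deltas": [
    [[0, 0.04, 0, 0], [0, 0.08, 0, 0], [0, 0.12, 0, 0], [0, 0.14, 0, 0], [0, 0.14, 0, 0]]
  ]
}}

```text
time: 1.6
ee_pos: [0.4832, 0.2638, 0.0527]
tcp_rot: [-90.2, 0.3, -15.5]
wrist_force: [-0.2, 0.1, -0.6]
opening: 0.0855
```

Emit:
{"op": "move_arm", "data": {
  "deltas": [
    [[0, 0.02, 0.001, 0], [0, 0.035, 0.001, 0], [0, 0.046, 0.001, 0], [0, 0.052, 0.001, 0], [0, 0.052, 0.001, 0]]
  ]
}}

```text
time: 2.1
ee_pos: [0.4852, 0.2658, 0.0039]
tcp_rot: [-90.0, 0.0, -15.5]
wrist_force: [-0.6, 0.3, 0.2]
opening: 0.0856
```

Emit:
{"op": "move_arm", "data": {
  "deltas": [
    [[0, 0, 0, 0], [0, 0, 0, 0], [0, 0, 0, 0], [0, 0, 0, 0], [0, 0, 0, 0]]
  ],
  "claw": 0.04,
  "newtons": 40
}}

```text
time: 2.6
ee_pos: [0.4856, 0.266, 0.0046]
tcp_rot: [-90.0, -0.0, -15.5]
wrist_force: [-0.3, 1.5, -0.4]
opening: 0.0399
```

Emit:
{"op": "move_arm", "data": {
  "deltas": [
    [[0, 0, 0, 0], [0, 0, 0, 0], [0, 0, 0, 0], [0, 0, 0, 0], [0, 0, 0, 0]]
  ]
}}

```text
time: 3.1
ee_pos: [0.4855, 0.266, 0.0044]
tcp_rot: [-90.0, 0.0, -15.5]
wrist_force: [-0.2, -0.1, 0.5]
opening: 0.04
```

```bash
python3 - <<'E'
from h import *
c=camera("side"); im=c["color"]; pickle.dump(c,open("s1.pkl","wb"))
a=im[110:230,150:310]; cv2.imwrite("pics/s1.png",cv2.resize(a,(800,600),interpolation=cv2.INTER_CUBIC)); print(get_obs()["opening"])
E
```

```text
0.04020950123844262
```

View pics/s1.png

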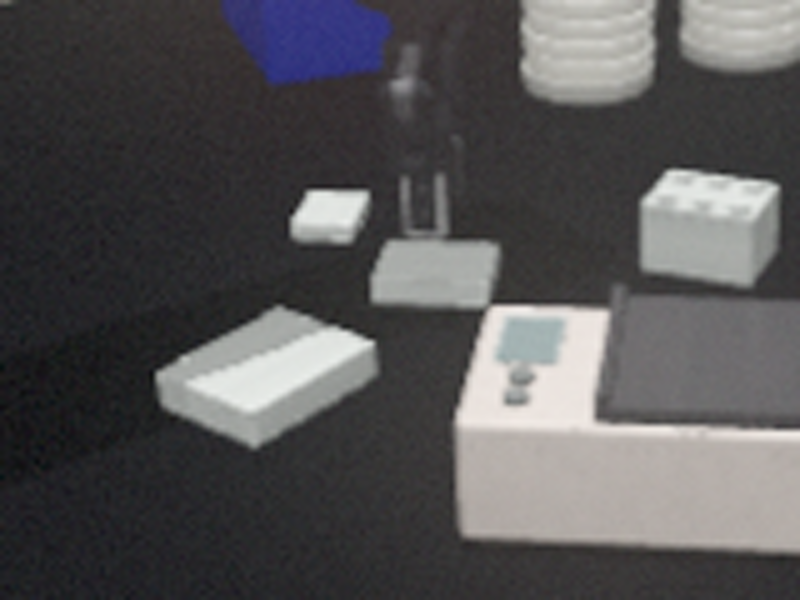

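The crop shows the spacer still in place at about (435,270). The fingers appear at or above its far edge, near (425,205). I'll check this with the depth image.

```bash
python3 - <<'E'
from h import *
c=pickle.load(open("s1.pkl","rb")); P=cloud(c); T=np.linalg.inv(c["T"])
def pr(p):
    q=T@np.r_[p,1]; return np.round([((q[0]/q[2]*c["fx"]+c["cx"])-150)*5,((q[1]/q[2]*c["fy"]+c["cy"])-110)*5])
for p in([.4855,.266,.0044],[.4855,.266,.015],[.4855,.266,.05],[.4855,.266,.1],[.4855-.0053,.266-.0193,.015],[.4855+.0053,.266+.0193,.015]): print(p,pr(np.array(p)))
sub=P[110:230:1,150:310]
for y in (8,14,20,26,32,36,40,44,46,48,50,54,58): print(y*5,[tuple((sub[y,x]*1000).round().astype(int)) if np.isfinite(sub[y,x,2]) else None for x in (80,82,85,88,92)])
E
```

```text
[0.4855, 0.266, 0.0044] [437. 274.]
[0.4855, 0.266, 0.015] [436. 257.]
[0.4855, 0.266, 0.05] [433. 198.]
[0.4855, 0.266, 0.1] [428. 112.]
[0.48019999999999996, 0.2467, 0.015] [430. 273.]
[0.4908, 0.2853, 0.015] [442. 241.]
40 [(np.int64(471), np.int64(231), np.int64(153)), (np.int64(476), np.int64(232), np.int64(152)), (np.int64(483), np.int64(231), np.int64(152)), (np.int64(492), np.int64(248), np.int64(146)), (np.int64(505), np.int64(272), np.int64(136))]
70 [(np.int64(469), np.int64(217), np.int64(142)), (np.int64(474), np.int64(215), np.int64(143)), (np.int64(482), np.int64(226), np.int64(138)), (np.int64(491), np.int64(245), np.int64(131)), (np.int64(504), np.int64(272), np.int64(120))]
100 [(np.int64(467), np.int64(204), np.int64(132)), (np.int64(472), np.int64(203), np.int64(132)), (np.int64(479), np.int64(203), np.int64(131)), (np.int64(491), np.int64(250), np.int64(112)), (np.int64(505), np.int64(291), np.int64(95))]
130 [(np.int64(467), np.int64(208), np.int64(114)), (np.int64(471), np.int64(208), np.int64(114)), (np.int64(479), np.int64(209), np.int64(113)), (np.int64(489)
[... 1485 characters left out ...]

250 [(np.int64(467), np.int64(279), np.int64(14)), (np.int64(473), np.int64(282), np.int64(13)), (np.int64(481), np.int64(277), np.int64(14)), (np.int64(489), np.int64(276), np.int64(14)), (np.int64(500), np.int64(277), np.int64(13))]
270 [(np.int64(465), np.int64(256), np.int64(13)), (np.int64(470), np.int64(254), np.int64(14)), (np.int64(478), np.int64(251), np.int64(15)), (np.int64(486), np.int64(249), np.int64(15)), (np.int64(497), np.int64(246), np.int64(15))]
290 [(np.int64(464), np.int64(246), np.int64(7)), (np.int64(469), np.int64(242), np.int64(8)), (np.int64(477), np.int64(243), np.int64(7)), (np.int64(485), np.int64(243), np.int64(6)), (np.int64(496), np.int64(240), np.int64(7))]
```

Depth puts the near finger's tip at about z = 40 mm while the reported TCP is at 4 mm, so the fingers closed above the spacer. The reported height disagrees with the real tip height by about 30 mm. I'll find the true offset by shutting the fingers and touching the spacer top gently.

Emit:
{"op": "move_arm", "data": {
  "deltas": [
    [[0, 0, 0, 0], [0, 0, 0, 0], [0, 0.004, 0, 0], [0, 0.008, 0, 0], [0, 0.012, 0, 0]]
  ],
  "claw": 0.0,
  "newtons": 40
}}

```text
time: 3.65
ee_pos: [0.4853, 0.2659, -0.0082]
tcp_rot: [-90.0, 0.0, -15.5]
wrist_force: [0.3, 0.0, 0.7]
opening: -0.0002
```

Emit:
{"op": "move_arm", "data": {
  "deltas": [
    [[0, 0.001, 0, 0], [0, 0.002, 0, 0], [0, 0.003, 0, 0], [0, 0.003, 0, 0], [0, 0.003, 0, 0]]
  ]
}}

```text
time: 4.15
ee_pos: [0.4855, 0.266, -0.0105]
tcp_rot: [-90.0, -0.0, -15.5]
wrist_force: [0.5, 0.1, -0.1]
opening: -0.0
```

```bash
python3 - <<'E'
from h import *
c=camera("side"); P=cloud(c); pickle.dump(c,open("s2.pkl","wb"))
for y in range(140,166): print(y,[tuple((P[y,x]*1000).round().astype(int).tolist()) if np.isfinite(P[y,x,2]) else None for x in (233,236,239)],c["color"][y,236])
print(get_obs()["wrist_force"],get_obs()["ee_pos"])
E
```

```text
140 [(474, 214, 101), (481, 211, 101), (492, 250, 84)] [54 53 56]
141 [(474, 221, 95), (481, 214, 97), (492, 252, 81)] [51 53 55]
142 [(474, 222, 92), (481, 217, 93), (492, 249, 79)] [55 54 57]
143 [(474, 225, 88), (481, 220, 89), (491, 239, 80)] [56 56 57]
144 [(475, 236, 80), (482, 227, 84), (491, 238, 78)] [53 53 55]
145 [(475, 239, 76), (482, 235, 77), (491, 239, 75)] [55 54 53]
146 [(475, 238, 74), (482, 232, 76), (490, 237, 73)] [59 57 61]
147 [(475, 239, 71), (482, 239, 70), (490, 237, 70)] [60 59 61]
148 [(476, 263, 57), (483, 252, 61), (492, 262, 56)] [56 56 59]
149 [(476, 261, 55), (483, 256, 57), (492, 258, 55)] [68 65 68]
150 [(476, 264, 51), (483, 256, 54), (492, 259, 52)] [70 69 70]
151 [(476, 263, 48), (483, 254, 52), (491, 259, 49)] [60 58 60]
152 [(475, 264, 45), (483, 254, 49), (491, 259, 46)] [66 65 65]
153 [(475, 264, 42), (483, 255, 45), (491, 257, 44)] [58 58 63]
154 [(475, 264, 39), (483, 255, 43), (491, 256, 41)] [62 59 59]
155 [(475, 260, 38), (483, 260, 37), (491, 258, 37)] [78 73 75]
156 [(475, 263, 34), (482, 254, 37), (491, 256, 35)] [67 68 68]
157 [None, (482, 255, 34), (491, 258, 32)] [61 60 59]
158 [(475, 265, 27), (482, 260, 28), (491, 259, 28)] [83 86 85]
159 [(476, 284, 15), (482, 260, 25), (490, 260, 24)] [137 138 138]
160 [(475, 279, 14), (483, 278, 14), (492, 277, 13)] [164 167 164]
161 [(475, 272, 14), (483, 271, 14), (491, 268, 14)] [170 174 169]
162 [(474, 265, 14), (482, 267, 13), (490, 261, 15)] [168 171 169]
163 [(473, 259, 14), (481, 255, 16), (490, 260, 13)] [169 173 169]
164 [(473, 254, 14), (481, 250, 15), (489, 248, 15)] [170 173 170]
165 [(472, 246, 15), (480, 246, 14), (488, 244, 14)] [165 169 166]
[ 0.09729801 -0.0773313  -0.06835153] [ 0.48555757  0.26607948 -0.01046775]
```

Emit:
{"op": "move_arm", "data": {
  "deltas": [
    [[0, 0.002, 0, 0], [0, 0.004, 0, 0], [0, 0.006, 0, 0], [0, 0.006, 0, 0], [0, 0.006, 0, 0]]
  ]
}}

```text
time: 4.7
ee_pos: [0.4854, 0.266, -0.0167]
tcp_rot: [-90.0, 0.0, -15.5]
wrist_force: [0.0, 0.3, -0.4]
opening: 0.0002
```

Emit:
{"op": "move_arm", "data": {
  "deltas": [
    [[0, 0.0005, 0, 0], [0, 0.001, 0, 0], [0, 0.001, 0, 0]]
  ]
}}

```text
time: 5.0
ee_pos: [0.4855, 0.266, -0.0177]
tcp_rot: [-90.0, 0.0, -15.5]
wrist_force: [0.3, 0.3, 0.2]
opening: 0.0
```

Emit:
{"op": "move_arm", "data": {
  "deltas": [
    [[0, 0.0005, 0, 0], [0, 0.001, 0, 0], [0, 0.001, 0, 0]]
  ]
}}

```text
time: 5.3
ee_pos: [0.4854, 0.266, -0.0187]
tcp_rot: [-90.0, 0.0, -15.5]
wrist_force: [0.2, -0.3, -0.9]
opening: -0.0001
```

Emit:
{"op": "move_arm", "data": {
  "deltas": [
    [[0, 0.0005, 0, 0], [0, 0.001, 0, 0], [0, 0.001, 0, 0]]
  ]
}}

```text
time: 5.6
ee_pos: [0.4854, 0.266, -0.0197]
tcp_rot: [-90.0, 0.0, -15.5]
wrist_force: [0.4, -0.1, 0.2]
opening: 0.0002
```

Emit:
{"op": "move_arm", "data": {
  "deltas": [
    [[0, 0.0005, 0, 0], [0, 0.001, 0, 0], [0, 0.001, 0, 0]]
  ]
}}

```text
time: 5.9
ee_pos: [0.4855, 0.266, -0.0198]
tcp_rot: [-90.0, -0.0, -15.5]
wrist_force: [-3.1, -1.7, 7.3]
opening: 0.0001
```

Emit:
{"op": "move_arm", "data": {
  "deltas": [
    [[0, -0.015, 0, 0], [0, -0.03, 0, 0], [0, -0.03, 0, 0], [0, -0.03, 0, 0], [0, -0.03, 0, 0]]
  ],
  "claw": 0.0854
}}

```text
time: 6.4
ee_pos: [0.4853, 0.2659, 0.009]
tcp_rot: [-90.0, 0.0, -15.5]
wrist_force: [-0.3, 0.3, 1.1]
opening: 0.0721
```

Emit:
{"op": "move_arm", "data": {
  "deltas": [
    [[0, 0, 0, 0], [0, 0.015, 0, 0], [0, 0.03, 0, 0], [0, 0.039, 0, 0], [0, 0.043, 0, 0]]
  ]
}}

```text
time: 6.9
ee_pos: [0.4844, 0.2654, -0.0358]
tcp_rot: [-90.1, 0.1, -15.5]
wrist_force: [-0.5, -0.2, 0.1]
opening: 0.085
```

Emit:
{"op": "move_arm", "data": {
  "deltas": [
    [[0, 0, 0, 0], [0, 0, 0, 0], [0, 0, 0, 0], [0, 0, 0, 0], [0, 0, 0, 0]]
  ],
  "claw": 0.03,
  "newtons": 40
}}

```text
time: 7.4
ee_pos: [0.486, 0.2663, -0.0329]
tcp_rot: [-89.9, -0.1, -15.5]
wrist_force: [-0.4, 0.2, 4.1]
opening: 0.0489
```

Emit:
{"op": "move_arm", "data": {
  "deltas": [
    [[0, 0, 0, 0], [0, 0, 0, 0], [0, 0, 0, 0], [0, 0, 0, 0]]
  ]
}}

```text
time: 7.8
ee_pos: [0.486, 0.2663, -0.0328]
tcp_rot: [-89.9, -0.1, -15.5]
wrist_force: [-0.6, -0.2, 5.3]
opening: 0.0488
```

Emit:
{"op": "move_arm", "data": {
  "deltas": [
    [[0, 0, 0, 0], [0, -0.001, 0, 0], [0, -0.003, 0, 0], [0, -0.003, 0, 0], [0, -0.003, 0, 0]]
  ],
  "claw": 0.056
}}

```text
time: 8.3
ee_pos: [0.4855, 0.266, -0.0306]
tcp_rot: [-90.0, -0.0, -15.5]
wrist_force: [-0.1, -0.4, -0.6]
opening: 0.0558
```

Emit:
{"op": "move_arm", "data": {
  "deltas": [
    [[0, 0, 0, 0], [0, 0, 0, 0], [0, 0, 0, 0], [0, 0, 0, 0], [0, 0, 0, 0]]
  ],
  "claw": 0.03,
  "newtons": 50
}}

```text
time: 8.8
ee_pos: [0.4857, 0.2661, -0.0303]
tcp_rot: [-90.0, -0.0, -15.5]
wrist_force: [-1.0, -0.5, 5.4]
opening: 0.0483
```

Emit:
{"op": "move_arm", "data": {
  "deltas": [
    [[0, -0.005, 0, 0], [0, -0.01, 0, 0], [0, -0.02, 0, 0], [0, -0.03, 0, 0], [0, -0.04, 0, 0]]
  ]
}}

```text
time: 9.3
ee_pos: [0.4856, 0.2661, 0.0105]
tcp_rot: [-90.0, -0.0, -15.5]
wrist_force: [0.2, -0.0, -1.4]
opening: 0.0483
```

Emit:
{"op": "move_arm", "data": {
  "deltas": [
    [[0, -0.02, 0, 0], [0, -0.04, 0, 0], [0, -0.055, 0, 0], [0, -0.065, 0, 0], [0, -0.07, 0, 0]]
  ]
}}

```text
time: 9.8
ee_pos: [0.4858, 0.2662, 0.0805]
tcp_rot: [-89.9, -0.0, -15.5]
wrist_force: [-0.4, -1.6, -1.7]
opening: 0.0482
```

Emit:
{"op": "move_arm", "data": {
  "deltas": [
    [[0.008, 0, -0.01, 0], [0.024, 0, -0.03, 0], [0.046, 0, -0.057, 0], [0.07, 0, -0.087, 0], [0.094, 0, -0.116, 0]]
  ]
}}

```text
time: 10.3
ee_pos: [0.5451, 0.1269, 0.0783]
tcp_rot: [-90.1, 0.1, -15.5]
wrist_force: [0.9, 0.2, -1.1]
opening: 0.048
```

Emit:
{"op": "move_arm", "data": {
  "deltas": [
    [[0.024, 0, -0.03, -0.3], [0.045, 0, -0.056, -0.6], [0.06, 0, -0.075, -0.6], [0.069, 0, -0.086, -0.6], [0.069, 0, -0.086, -0.6]]
  ]
}}

```text
time: 10.8
ee_pos: [0.5887, 0.026, 0.0784]
tcp_rot: [-90.0, 0.1, -15.0]
wrist_force: [-1.3, -0.3, -1.9]
opening: 0.0479
```

```bash
python3 - <<'E'
from h import *
o=get_obs(); print(o["ee_pos"],o["tcp_rot"],o["wrist_force"])
c=camera("side"); cv2.imwrite("pics/s3.png",cv2.resize(c["color"][110:240,190:350],(739,600),interpolation=cv2.INTER_CUBIC))
E
```

```text
[0.58867213 0.02596144 0.07839421] [-9.00379681e+01  7.39440108e-02 -1.49963730e+01] [-1.33438823 -0.28985645 -1.89263723]
```

View pics/s3.png

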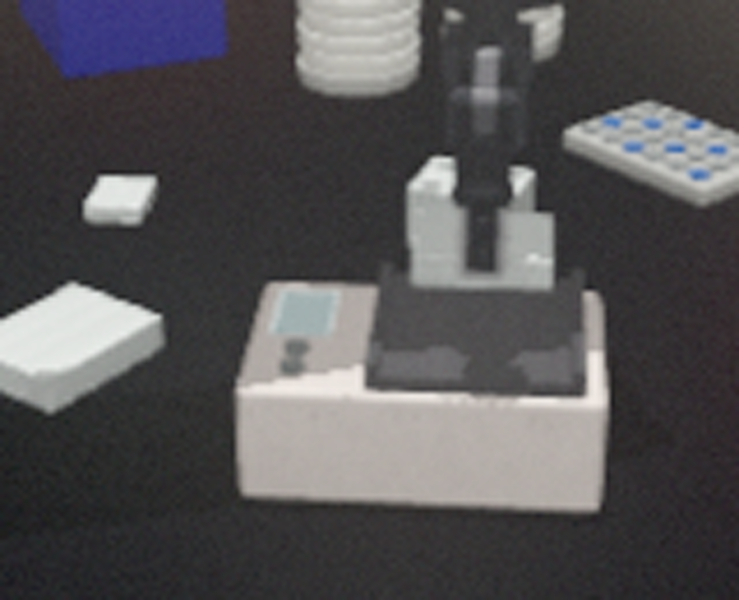

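The spacer is held level at (482,250) above the plate, between the lips. Lowering it now.

Emit:
{"op": "move_arm", "data": {
  "deltas": [
    [[0, 0.006, 0, 0], [0, 0.014, 0, 0], [0, 0.022, 0, 0], [0, 0.028, 0, 0], [0, 0.028, 0, 0]]
  ]
}}

```text
time: 11.35
ee_pos: [0.5879, 0.0282, 0.05]
tcp_rot: [-90.0, 0.1, -14.8]
wrist_force: [-0.5, -0.1, -0.5]
opening: 0.0483
```

Emit:
{"op": "move_arm", "data": {
  "deltas": [
    [[0, 0, 0, 0], [0, 0.001, 0, 0], [0, 0.002, 0, 0], [0, 0.003, 0, 0], [0, 0.003, 0, 0]]
  ]
}}

```text
time: 11.85
ee_pos: [0.5887, 0.0278, 0.0483]
tcp_rot: [-90.0, 0.0, -14.9]
wrist_force: [1.3, -0.9, -1.2]
opening: 0.0483
```

Emit:
{"op": "move_arm", "data": {
  "deltas": [
    [[0, 0.001, 0, 0], [0, 0.002, 0, 0], [0, 0.003, 0, 0], [0, 0.003, 0, 0]]
  ]
}}

```text
time: 12.25
ee_pos: [0.5886, 0.0278, 0.0452]
tcp_rot: [-90.0, 0.0, -14.9]
wrist_force: [0.2, 0.1, -0.9]
opening: 0.0482
```

Emit:
{"op": "move_arm", "data": {
  "deltas": [
    [[0, 0.0005, 0, 0], [0, 0.001, 0, 0], [0, 0.001, 0, 0]]
  ]
}}

```text
time: 12.55
ee_pos: [0.5888, 0.0279, 0.0448]
tcp_rot: [-90.0, -0.0, -14.9]
wrist_force: [-2.1, -0.3, 2.2]
opening: 0.0482
```

Emit:
{"op": "move_arm", "data": {
  "deltas": [
    [[0, 0, 0, 0], [0, 0, 0, 0], [0, 0, 0, 0], [0, 0, 0, 0], [0, -0.004, 0, 0]]
  ],
  "claw": 0.075
}}

```text
time: 13.05
ee_pos: [0.5884, 0.0278, 0.048]
tcp_rot: [-90.0, 0.1, -14.9]
wrist_force: [0.6, 0.2, 0.3]
opening: 0.0752
```

Emit:
{"op": "move_arm", "data": {
  "deltas": [
    [[0, -0.01, 0, 0], [0, -0.02, 0, 0], [0, -0.03, 0, 0], [0, -0.036, 0, 0], [0, -0.036, 0, 0]]
  ]
}}

```text
time: 13.55
ee_pos: [0.5894, 0.0278, 0.0859]
tcp_rot: [-90.0, -0.1, -14.9]
wrist_force: [0.4, -0.4, 0.3]
opening: 0.0751
```

Emit:
{"op": "move_arm", "data": {
  "deltas": [
    [[0, 0, 0, 0], [0, 0, 0, 0], [0, 0, 0, 0], [0, 0, 0, 0], [0, 0, 0, 0]]
  ],
  "claw": 0.0
}}

```text
time: 14.05
ee_pos: [0.5886, 0.0278, 0.0842]
tcp_rot: [-90.0, 0.0, -14.9]
wrist_force: [0.8, 0.3, 0.0]
opening: 0.0019
```

Emit:
{"op": "move_arm", "data": {
  "deltas": [
    [[0, 0.005, 0, 0], [0, 0.012, 0, 0], [0, 0.019, 0, 0], [0, 0.024, 0, 0], [0, 0.024, 0, 0]]
  ]
}}

```text
time: 14.55
ee_pos: [0.588, 0.0278, 0.0591]
tcp_rot: [-90.0, 0.1, -14.9]
wrist_force: [-0.7, 0.7, -0.0]
opening: 0.0001
```

```bash
python3 - <<'E'
from h import *
c=camera("side"); P=cloud(c); b=c["color"]; cv2.imwrite("pics/s4.png",cv2.resize(b[110:240,190:350],(739,600),interpolation=cv2.INTER_CUBIC))
o=get_obs(); print(o["ee_pos"],o["wrist_force"],o["opening"])
E
```

```text
[0.58836051 0.02782614 0.05980788] [ 0.08295054  0.00518718 -0.12788372] -1.642639542222102e-05
```

View pics/s4.png

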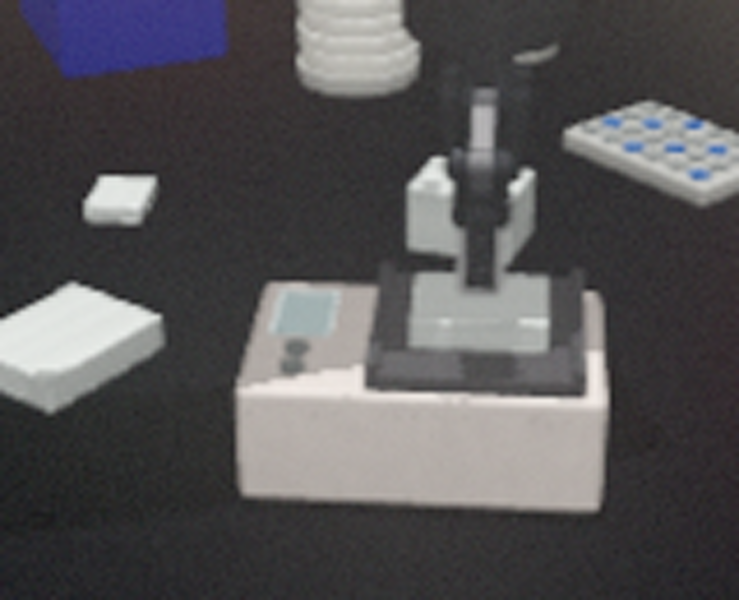

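The spacer lies flat, centred and square between the lips at (480,315), with the shut fingers just above it. Pressing now.

Emit:
{"op": "move_arm", "data": {
  "deltas": [
    [[0, 0.002, 0, 0], [0, 0.0035, 0, 0], [0, 0.005, 0, 0], [0, 0.005, 0, 0], [0, 0.005, 0, 0]]
  ]
}}

```text
time: 15.1
ee_pos: [0.5887, 0.0278, 0.0554]
tcp_rot: [-90.0, -0.0, -14.9]
wrist_force: [0.3, -0.2, -0.4]
opening: -0.0001
```

Emit:
{"op": "move_arm", "data": {
  "deltas": [
    [[0, 0.0005, 0, 0], [0, 0.001, 0, 0], [0, 0.001, 0, 0], [0, 0.001, 0, 0], [0, 0.001, 0, 0]]
  ]
}}

```text
time: 15.6
ee_pos: [0.5888, 0.0279, 0.0552]
tcp_rot: [-90.0, -0.0, -14.9]
wrist_force: [-2.8, -0.1, 5.8]
opening: -0.0001
```

Emit:
{"op": "move_arm", "data": {
  "deltas": [
    [[0, 0.0005, 0, 0], [0, 0.0005, 0, 0], [0, 0.0005, 0, 0], [0, 0.0005, 0, 0], [0, 0.0005, 0, 0]]
  ]
}}

```text
time: 16.1
ee_pos: [0.5888, 0.0279, 0.0552]
tcp_rot: [-90.0, -0.1, -14.9]
wrist_force: [-4.5, -0.4, 9.2]
opening: -0.0002
```

Emit:
{"op": "move_arm", "data": {
  "deltas": [
    [[0, 0, 0, 0], [0, 0, 0, 0], [0, 0, 0, 0]]
  ]
}}

```text
time: 16.4
ee_pos: [0.5888, 0.0278, 0.0552]
tcp_rot: [-90.0, -0.1, -14.9]
wrist_force: [-4.2, -0.7, 9.2]
opening: -0.0
```

Emit:
{"op": "move_arm", "data": {
  "deltas": [
    [[0, -0.01, 0, 0], [0, -0.03, 0, 0], [0, -0.05, 0, 0], [0, -0.07, 0, 0], [0, -0.08, 0, 0]]
  ]
}}

```text
time: 16.9
ee_pos: [0.5894, 0.0279, 0.1361]
tcp_rot: [-90.0, -0.1, -14.9]
wrist_force: [0.5, -0.1, -0.0]
opening: 0.0003
```

Emit:
{"op": "move_arm", "data": {
  "deltas": [
    [[-0.001, 0, 0.03, 0], [-0.003, 0, 0.07, 0], [-0.005, 0, 0.11, 0], [-0.007, 0, 0.15, 0], [-0.009, 0, 0.19, 0]]
  ],
  "claw": 0.0854
}}

```text
time: 17.4
ee_pos: [0.6289, 0.2153, 0.1337]
tcp_rot: [-90.0, 0.0, -14.9]
wrist_force: [0.0, -0.2, 0.3]
opening: 0.0722
```

Emit:
{"op": "move_arm", "data": {
  "deltas": [
    [[-0.001, 0, 0.025, 5], [-0.002, 0, 0.045, 10], [-0.0025, 0, 0.056, 15.6], [-0.0025, 0, 0.056, 15.6], [-0.0025, 0, 0.056, 15.6]]
  ]
}}

```text
time: 17.9
ee_pos: [0.6405, 0.2683, 0.1335]
tcp_rot: [-90.0, 0.0, -30.3]
wrist_force: [-0.5, -0.1, 0.8]
opening: 0.0854
```

```bash
python3 - <<'E'
from h import *
o=get_obs(); print(o["ee_pos"],o["tcp_rot"])
c=camera("top"); P=cloud(c); z=P[...,2]; v,u=np.indices(z.shape)
m=(u>240)&(u<300)&(v>120)&(v<185)&(z>.085)&(z<.1)
r=cv2.minAreaRect((P[m][:,:2]*1000).astype(np.float32)); print(m.sum(),r,P[m].mean(0))
E
```

```text
[0.64054619 0.26832697 0.13346441] [-9.00406562e+01  1.79952937e-02 -3.02900230e+01]
551 ((585.0625, 23.141109466552734), (76.58908081054688, 98.54371643066406), 77.65571594238281) [0.58856342 0.02754701 0.08983754]
```

Emit:
{"op": "move_arm", "data": {
  "deltas": [
    [[0, 0.03, 0, 0], [0, 0.065, 0, 0], [0, 0.1, 0, 0], [0, 0.12, 0, 0], [0, 0.12, 0, 0]]
  ]
}}

```text
time: 18.45
ee_pos: [0.6387, 0.2667, 0.0104]
tcp_rot: [-90.3, 0.2, -30.4]
wrist_force: [-0.1, -0.4, 0.7]
opening: 0.0855
```

Emit:
{"op": "move_arm", "data": {
  "deltas": [
    [[0, 0.01, 0, 0], [0, 0.025, 0, 0], [0, 0.04, 0, 0], [0, 0.04, 0, 0], [0, 0.04, 0, 0]]
  ]
}}

```text
time: 18.95
ee_pos: [0.6404, 0.2684, -0.0265]
tcp_rot: [-90.0, 0.0, -30.5]
wrist_force: [0.2, -0.3, -0.3]
opening: 0.0854
```

Emit:
{"op": "move_arm", "data": {
  "deltas": [
    [[0, 0, 0, 0], [0, 0, 0, 0], [0, 0, 0, 0], [0, 0, 0, 0], [0, 0, 0, 0]]
  ],
  "claw": 0.03,
  "newtons": 50
}}

```text
time: 19.45
ee_pos: [0.6413, 0.2688, -0.0251]
tcp_rot: [-89.9, -0.1, -30.5]
wrist_force: [-0.6, 0.2, 5.1]
opening: 0.0494
```

Emit:
{"op": "move_arm", "data": {
  "deltas": [
    [[0, 0, 0, 0], [0, 0, 0, 0], [0, -0.002, 0, 0], [0, -0.006, 0, 0], [0, -0.01, 0, 0]]
  ]
}}

```text
time: 19.95
ee_pos: [0.6403, 0.2684, -0.0165]
tcp_rot: [-90.1, 0.0, -30.5]
wrist_force: [-0.8, -0.4, -2.0]
opening: 0.049
```

Emit:
{"op": "move_arm", "data": {
  "deltas": [
    [[0, -0.01, 0, 0], [0, -0.035, 0, 0], [0, -0.065, 0, 0], [0, -0.095, 0, 0], [0, -0.12, 0, 0]]
  ]
}}

```text
time: 20.45
ee_pos: [0.6409, 0.2686, 0.1066]
tcp_rot: [-89.9, -0.1, -30.5]
wrist_force: [-0.6, -0.4, -2.8]
opening: 0.0494
```

Emit:
{"op": "move_arm", "data": {
  "deltas": [
    [[0.0026, 0, -0.0078, 0], [0.01, 0, -0.03, 0], [0.0205, 0, -0.062, 0], [0.032, 0, -0.097, 0], [0.043, 0, -0.13, 0]]
  ]
}}

```text
time: 20.95
ee_pos: [0.6107, 0.133, 0.1027]
tcp_rot: [-90.1, 0.1, -30.5]
wrist_force: [0.9, -0.5, -1.1]
opening: 0.0495
```

Emit:
{"op": "move_arm", "data": {
  "deltas": [
    [[0.011, 0, -0.033, -3], [0.021, 0, -0.063, -8], [0.029, 0, -0.088, -12], [0.0344, 0, -0.104, -15.6], [0.0344, 0, -0.104, -15.6]]
  ]
}}

```text
time: 21.45
ee_pos: [0.5878, 0.0253, 0.1032]
tcp_rot: [-90.0, 0.0, -14.9]
wrist_force: [0.9, 0.3, -2.6]
opening: 0.0496
```

```bash
python3 - <<'E'
from h import *
c=camera("side"); cv2.imwrite("pics/s5.png",cv2.resize(c["color"][90:220,190:350],(739,600),interpolation=cv2.INTER_CUBIC))
o=get_obs(); print(o["ee_pos"],o["tcp_rot"],o["wrist_force"],o["opening"])
E
```

```text
[0.58810212 0.02648635 0.10319176] [-9.00152001e+01  4.62279048e-02 -1.50151804e+01] [ 0.23099993 -0.12061232 -2.83453981] 0.04937526018610277
```

View pics/s5.png

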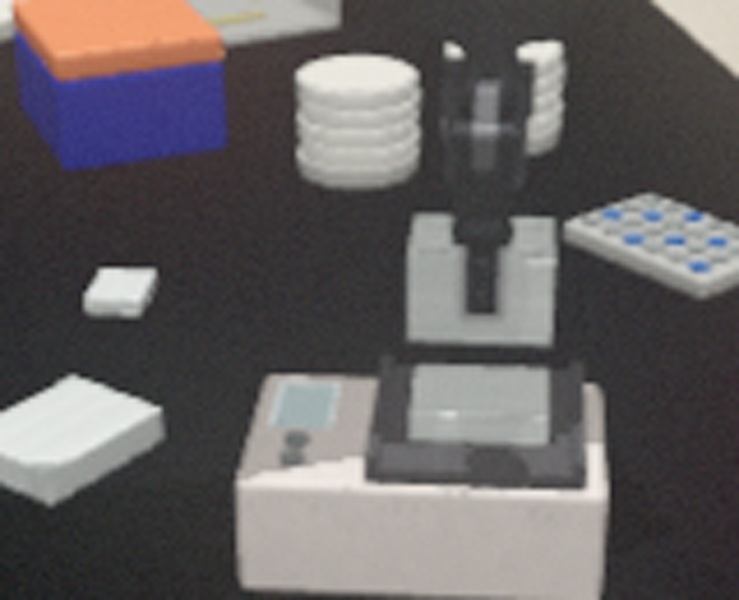

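The block is held level at (482,280) above the spacer at (480,400), square and aligned. Lowering it now.

Emit:
{"op": "move_arm", "data": {
  "deltas": [
    [[0, 0.006, 0.001, 0], [0, 0.014, 0.001, 0], [0, 0.022, 0.001, 0], [0, 0.03, 0.001, 0], [0, 0.034, 0.001, 0]]
  ]
}}

```text
time: 22.0
ee_pos: [0.5885, 0.0289, 0.0683]
tcp_rot: [-90.0, 0.1, -14.8]
wrist_force: [-0.2, 0.9, -2.4]
opening: 0.0491
```

Emit:
{"op": "move_arm", "data": {
  "deltas": [
    [[0, 0, 0, 0], [0, 0.001, 0, 0], [0, 0.002, 0, 0], [0, 0.003, 0, 0], [0, 0.003, 0, 0]]
  ]
}}

```text
time: 22.5
ee_pos: [0.5891, 0.0285, 0.067]
tcp_rot: [-90.0, -0.0, -14.9]
wrist_force: [-0.3, 0.3, -2.4]
opening: 0.0493
```

Emit:
{"op": "move_arm", "data": {
  "deltas": [
    [[0, 0.0005, 0, 0], [0, 0.001, 0, 0], [0, 0.001, 0, 0]]
  ]
}}

```text
time: 22.8
ee_pos: [0.589, 0.0286, 0.0658]
tcp_rot: [-90.0, 0.0, -14.9]
wrist_force: [-0.4, -0.5, -3.6]
opening: 0.0493
```

Emit:
{"op": "move_arm", "data": {
  "deltas": [
    [[0, 0.0005, 0, 0], [0, 0.001, 0, 0], [0, 0.001, 0, 0]]
  ]
}}

```text
time: 23.1
ee_pos: [0.589, 0.0286, 0.0649]
tcp_rot: [-90.0, -0.0, -14.9]
wrist_force: [-0.7, 0.0, -2.3]
opening: 0.0491
```

Emit:
{"op": "move_arm", "data": {
  "deltas": [
    [[0, 0.0005, 0, 0], [0, 0.001, 0, 0], [0, 0.001, 0, 0]]
  ]
}}

```text
time: 23.4
ee_pos: [0.5891, 0.0286, 0.0648]
tcp_rot: [-90.0, -0.0, -14.9]
wrist_force: [-4.9, 0.5, 4.1]
opening: 0.049
```

Emit:
{"op": "move_arm", "data": {
  "deltas": [
    [[0, -0.0005, 0, 0], [0, -0.0005, 0, 0], [0, -0.0005, 0, 0], [0, -0.0005, 0, 0], [0, -0.0005, 0, 0]]
  ],
  "claw": 0.075
}}

```text
time: 23.9
ee_pos: [0.589, 0.0286, 0.0643]
tcp_rot: [-90.0, 0.0, -14.9]
wrist_force: [-0.3, -0.1, 0.3]
opening: 0.0752
```

Emit:
{"op": "move_arm", "data": {
  "deltas": [
    [[0, -0.01, 0, 0], [0, -0.025, 0, 0], [0, -0.04, 0, 0], [0, -0.05, 0, 0], [0, -0.055, 0, 0]]
  ]
}}

```text
time: 24.4
ee_pos: [0.5898, 0.0286, 0.1215]
tcp_rot: [-90.0, -0.1, -14.9]
wrist_force: [0.3, -0.1, -0.3]
opening: 0.0751
```

Emit:
{"op": "move_arm", "data": {
  "deltas": [
    [[0, 0, 0, 0], [0, 0, 0, 0], [0, 0, 0, 0], [0, 0, 0, 0], [0, 0, 0, 0]]
  ],
  "claw": 0.0
}}

```text
time: 24.9
ee_pos: [0.5888, 0.0286, 0.119]
tcp_rot: [-90.0, 0.0, -14.9]
wrist_force: [-0.0, -0.3, -0.4]
opening: 0.0019
```

Emit:
{"op": "move_arm", "data": {
  "deltas": [
    [[0, 0.004, 0, 0], [0, 0.01, 0, 0], [0, 0.016, 0, 0], [0, 0.02, 0, 0], [0, 0.02, 0, 0]]
  ]
}}

```text
time: 25.4
ee_pos: [0.5886, 0.0286, 0.0984]
tcp_rot: [-90.0, 0.1, -14.9]
wrist_force: [-0.7, 0.1, 0.2]
opening: 0.0002
```

```bash
python3 - <<'E'
from h import *
c=camera("side"); cv2.imwrite("pics/s6.png",cv2.resize(c["color"][90:220,190:350],(739,600),interpolation=cv2.INTER_CUBIC))
o=get_obs(); print(o["ee_pos"],o["tcp_rot"],o["wrist_force"],o["opening"])
E
```

```text
[0.58877232 0.02855798 0.09896002] [-9.00120423e+01  3.67166093e-02 -1.48705281e+01] [ 0.36685904 -0.13537576 -0.11082406] -6.934381088173194e-05
```

View pics/s6.png

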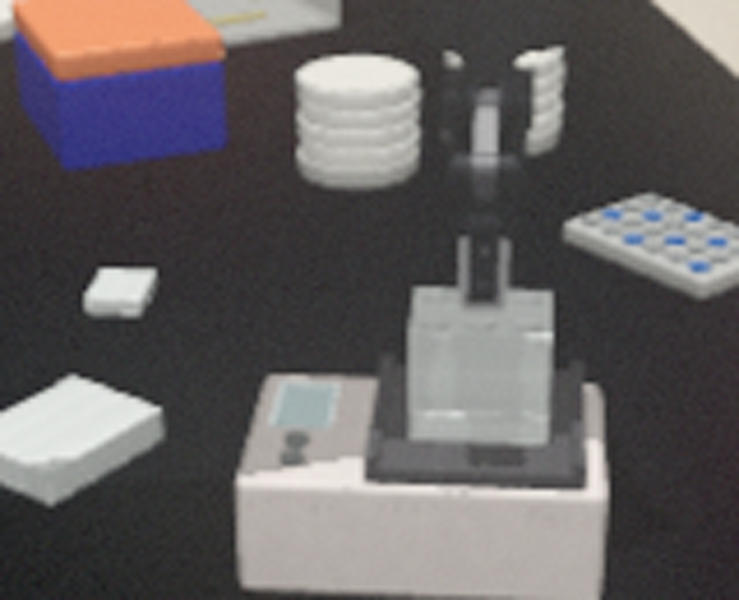

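The block stands squarely on the spacer at (482,365), and the shut fingers are just above its middle. Pressing now.

Emit:
{"op": "move_arm", "data": {
  "deltas": [
    [[0, 0.0015, 0, 0], [0, 0.003, 0, 0], [0, 0.0045, 0, 0], [0, 0.005, 0, 0], [0, 0.005, 0, 0]]
  ]
}}

```text
time: 25.95
ee_pos: [0.5892, 0.0286, 0.0952]
tcp_rot: [-90.0, -0.1, -14.9]
wrist_force: [-1.8, 0.2, 5.2]
opening: 0.0001
```

Emit:
{"op": "move_arm", "data": {
  "deltas": [
    [[0, 0.0005, 0, 0], [0, 0.0007, 0, 0], [0, 0.0007, 0, 0], [0, 0.0007, 0, 0], [0, 0.0007, 0, 0]]
  ]
}}

```text
time: 26.45
ee_pos: [0.5892, 0.0286, 0.0951]
tcp_rot: [-90.0, -0.1, -14.9]
wrist_force: [-3.4, -0.3, 10.8]
opening: 0.0001
```

Pressing at 10.8 N. I'll hold briefly, then retreat up and away.

Emit:
{"op": "move_arm", "data": {
  "deltas": [
    [[0, 0, 0, 0], [0, 0, 0, 0], [0, 0, 0, 0], [0, 0, 0, 0]]
  ]
}}

```text
time: 26.85
ee_pos: [0.5892, 0.0286, 0.0952]
tcp_rot: [-90.0, -0.1, -14.9]
wrist_force: [-3.5, 0.4, 9.1]
opening: 0.0001
```

Emit:
{"op": "move_arm", "data": {
  "deltas": [
    [[0, -0.01, 0, 0], [0, -0.03, 0, 0], [0, -0.06, 0, 0], [0, -0.09, 0, 0], [0, -0.1, 0, 0]]
  ]
}}

```text
time: 27.35
ee_pos: [0.59, 0.0286, 0.1974]
tcp_rot: [-89.9, -0.2, -14.9]
wrist_force: [0.0, -0.7, -0.2]
opening: 0.0006
```

Emit:
{"op": "move_arm", "data": {
  "deltas": [
    [[-0.02, 0, 0.02, 0], [-0.05, 0, 0.05, 0], [-0.08, 0, 0.08, 0], [-0.11, 0, 0.11, 0], [-0.13, 0, 0.13, 0]]
  ]
}}

```text
time: 27.85
ee_pos: [0.4953, 0.1894, 0.1934]
tcp_rot: [-90.0, 0.0, -14.8]
wrist_force: [0.2, -0.3, 0.3]
opening: 0.0001
```

Emit:
{"op": "move_arm", "data": {
  "deltas": [
    [[0, 0, 0, 0], [0, 0, 0, 0], [0, 0, 0, 0], [0, 0, 0, 0]]
  ]
}}

```text
time: 28.25
ee_pos: [0.4972, 0.1867, 0.1934]
tcp_rot: [-90.0, 0.0, -14.9]
wrist_force: [-0.8, -0.8, 0.4]
opening: -0.0002
```

```bash
python3 - <<'E'
from h import *
o=get_obs(); print(o["time"],o["ee_pos"],o["wrist_force"])
c=camera("top"); P=cloud(c); z=P[...,2]; v,u=np.indices(z.shape)
for n,m in(("stack",(u>235)&(u<300)&(v>115)&(v<185)&(z>.122)&(z<.14)),("b2",(u>360)&(u<405)&(v>175)&(v<220)&(z>.037)&(z<.043))):
    r=cv2.minAreaRect((P[m][:,:2]*1000).astype(np.float32)); print(n,m.sum(),np.round(r[0],1),np.round(r[1],1),r[2],P[m].mean(0).round(4))
cv2.imwrite("pics/t7.png",cv2.resize(c["color"][60:300,100:420],(800,600),interpolation=cv2.INTER_CUBIC))
E
```

```text
28.25 [0.49719236 0.18674469 0.19344991] [-0.81409598 -0.79062361  0.37094347]
stack 492 [588.8  28.1] [50. 65.] 75.17876434326172 [0.588  0.0283 0.1297]
b2 339 [ 483.8 -259.7] [64.  51.2] 33.54710006713867 [ 0.4832 -0.2598  0.04  ]
```

View pics/t7.png

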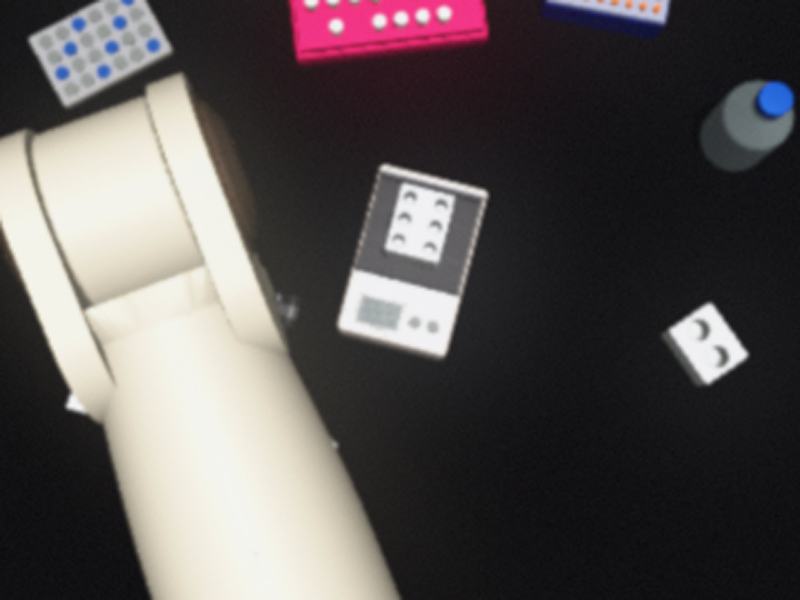

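The six-hole block at (420,222) sits centred and square on the heater. The two-hole block at (706,343) has not moved, and the arm is clear of everything.

```bash
python3 -c "from workcell import job_done; print(job_done())"
```

```text
the job is handed in; nothing more can be done
None
```

I placed the middle-sized spacer on the heating plate, let go and pressed it at about 9 N. Then I set the six-hole block on it, let go and pressed it at 9–11 N. I moved the arm clear and handed the job in at about 28 s.

**Last checks**
- **Block position:** the block's top centre is at (588.8, 28.1) mm against the plate centre I measured at (588.7, 27.5) mm. It is square to within about 0.5°, and its top is at 129.7 mm against 130 mm expected.
- **Spacer:** before the block went on, its centre was within about 0.2 mm of the plate centre. I did not measure it again on its own afterwards.
- **Two-hole block:** it is within 1 mm of where it started.

**What went wrong or disagreed:** the reported TCP height is about 35 mm below where the fingertips really are. My first grasp therefore closed above the spacer without moving it. I found the offset by touching the spacer top gently and corrected for it from then on. One fitted rectangle for the placed spacer also came out too large because it took in points from the lips, so I used the mean of its points instead.

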